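Index the vial carriage to the reader

TASK

The vial carriage is locked at the middle of its rail by a spring plunger with a black crossbar on top. Pull the crossbar up and twist it anticlockwise (seen from above) a sixth of a turn so that the plunger is held out, slide the carriage along the rail to the end where the grey reader stands, so that the vial is in front of the reader's round window (not at the beaker's end), then twist the crossbar back and let the plunger drop fully home in the hole there, and let go.

Things in the scene. Friction and masses are not known exactly. Their poses are not given: they have to be found in the camera images.
- crossbar (a point): Centre of the plunger's black crossbar (44 mm long, 12 thick, 22 high), on the plunger's upright axis; nothing else within 65 mm at its height. Locked, it is 87 mm above the bench, 31 mm above the round collar under it. Its y axis runs along the bar, x across its thickness, z up; locked, y points along the rail to its left end (seen from the robot). Grip it across its thickness from above.
- lift (a joint): How far the plunger is pulled up, m: 0 fully home in a hole, stop at 0.024. A spring pulls it down with 5 to 9 N. It can be twisted only when up 0.014 or more; twisted, its cross pin rests on the collar and it stays out by itself at about 0.0125. Let go untwisted, it drops.
- twist (a joint): Turn of the crossbar, rad: 0 when locked, growing anticlockwise seen from above, stop at 1.05 (60 degrees). Beyond about 0.6 it holds the plunger out; within 0.2 of 0 the cross pin is over its slot and the plunger drops.
- carriage (a joint): Place of the carriage on the rail, m: 0 at the middle hole (start), +0.08 at the left end hole, -0.08 at the right (seen from the robot), along the locked crossbar's y. Stops at +-0.081. It slides freely (1 N) once the plunger is out; plunger and vial ride on it, so the held crossbar can slide it. The holes are countersunk: within 6 mm the plunger centres itself.
- vial (a point): Centre of the brown black-capped vial (25 mm wide, 65 tall) fixed in a cup on the carriage, 95 mm behind the plunger's axis; 66 mm above the bench. Its y axis runs along the rail to the left, x away from the robot.
- reading_spot (a point): Where the vial's centre belongs, in front of the reader's round window, 66 mm above the bench. The reader is a grey box, 50 x 62 x 92 mm, behind one end of the rail, its centre 65 mm further back than this point; a small glass beaker stands behind the other end. Axes as vial.

How it is judged:
On the way, in this order (a step that is already met when the one before it is completed fails the run):
1. the plunger is pulled up and twisted to its held-out position (value of joint lift above 0.0105 m and value of joint twist above 0.6 rad), for 0.2 s.
2. with the plunger still held out and twisted, the vial is in front of the reader's window (all of step 1 and horizontal distance between vial and reading_spot below 0.012 m), for 0.1 s.
At the end, for the whole second after the job is handed in: The vial stands within 10 mm of the reading spot, the carriage is at rest, and the plunger is twisted back (within 17 degrees of its locked angle) and down in the hole there (lift under 3 mm) (horizontal distance between vial and reading_spot below 0.01 m and value of joint lift below 0.003 m and value of joint twist below 0.3 rad and velocity of joint carriage between -0.01 and 0.01 m/s); the robot touches nothing.
It also fails if it takes over 42 s, if anything falls off the work surface, if the arm or the gripper's body presses on something with over 40 N, if the wrist force passes 120 N, or if a joint passes its speed limit or range.

ROBOT

A 7-joint arm with a two-finger parallel gripper is mounted at the origin on a cart in front of the work surface, level with it; the furniture and walls round the work are solid. World frame = base frame: x ahead of the robot, y to its left, z up, the work surface at z = 0. Lengths are in m, angles in rad, forces in N, time in s.
With the tool pointing down it reaches from about 0.35 to 0.9 m from the base axis. Payload 7.2 kg.
Tool frame: the origin (TCP) lies on the mounting face of the last link; the fingertips stand 182 mm ahead of it and the grasp point (between the pads) lies 163 mm ahead of it; z points along the fingers, y is the line along which they close (so a half turn about z gives the same grasp; the last joint's range is limited). The gripper opens to 88 mm and grips with 3 to 60 N. Pads are 20 mm wide; open, the fingers measure 115 mm over their backs; the gripper's body (75 mm by 178 mm) begins 61 mm behind the grasp point.
Start: joints at [-1.288, 0.411, -0.013, 1.596, 0.006, 1.134, -0.082], TCP at [0.215, 0.587, 0.405] pointing down, gripper open.
Joint ranges: [-2.95, 2.95], [-0.29, 1.99], [-1.47, 1.44], [0.14, 2.54], [-1.03, 4.17], [0.13, 1.85], [-2.86, 2.86]. Speed limits (rad/s): [2.39, 2.39, 3.01, 3.01, 3.14, 3.14, 3.14].

INTERFACE

Orientations are given as [roll, pitch, yaw] about the fixed x, y, z axes, in that order (R = Rz(yaw) Ry(pitch) Rx(roll)).
In Python, from cell import env, cams gives the robot as it stands.
- The arm moves only by the tool play_rows, never from a script. Its argument "moves" is a list of rows, each a list of 7 numbers: the shift along the tool's x, y, z in mm, then the turn, a rotation vector about the tool's x, y, z in degrees, then the gripper's target within -1 to 1 (shut at 1, half-way at 0, fully open at -1). A call has 1 to 20 rows; each row shifts and turns the commanded pose from where the row before left it, along the tool's axes as they then stand; what a row does not reach is not made up. A row lasts 1/8 s, in which the tool goes at most 62.5 mm and 10.7 degrees, less where a joint would pass 70% of its speed; a pose out of reach is approached as far as the arm can. A call is refused whole if a number of a shift passes 62.5 or a number of a turn 10.7, either way. A call with a gripper value outside its range is refused whole. The fingers move at their own pace and stop on an object; "newtons" is the grip in N (left out, the last holds). Time passes only in rows, so rows that do not move let the fingers close. It gives the time, the measured TCP pose, the force, the opening and the grip force at its end, in the units of the state.
- env.read_state(): the state, without advancing time (a new reading comes with each control period).
- cams.camera(name): name is "side" or "top" or "wrist"; returns the picture (384x512x3 uint8, red, green, blue); there is no depth.
- cams.calibration(name): a dict with "K" (3x3 intrinsics, pixels), "k1" (the pictures are not rectified: a ray, as slopes to the right and down, at radius r is drawn at 1 + k1 r^2 times it, then the intrinsics apply), "R" (3x3) and "t" (3): a world point X has camera coordinates R X + t. Camera axes: x right, y down, z forward; pixel columns grow to the right and rows downward; lengths in m; the calibration is good to about 2 mm. A picture is of the moment at which its call begins: read the wrist's pose just before it. calibration takes no time and is no camera call; for the wrist camera it gives the pose at the moment of the call.
- env.sign_off(): hands the job in; it is judged then, once.
The state is a dict: "clock": time; "joints": joint angles; "joint_velocities": joint speeds; "joint_efforts": joint torques, N m; "tcp_pos": TCP position; "tool_rot": TCP orientation; "contact_force": force on the tool from outside, world axes, zero at the start; "wrist_torque": the same for the moment, N m; "width": finger opening in m; "grasp_force": force on a finger pad.
Only numpy, scipy, OpenCV 4.12 (cv2) and the standard library are available. Lean on these libraries where they do the work, as an engineer would, in place of code of your own. Each camera call takes 0.05 s, during which the arm holds its last target. There are 200 camera calls.

## Working session

There is one attempt and no reset: what is moved stays moved. The work goes in short steps, Python scripts to look and compute and a tool call to move; the robot and the scene stay as the last step left them, time stands still between calls to the robot, and variables do not carry over. Pictures are saved under pics/ and viewed, at most 10 in all, crops included, and the job is handed in when it is done.

Besides the shell and the picture viewer there is one more tool, called after "Emit:" by a JSON object that holds its "fn" and its "kwargs". play_rows: Moves the arm, as the interface text tells. Its arguments: {"type":"object","properties":{"moves":{"type":"array"},"newtons":{"type":"number"}},"required":["moves"]}

```bash
ls; mkdir -p pics; python3 - <<'E'
from cell import env,cams
import cv2,numpy as np
s=env.read_state(); print(s)
a=cams.camera("side");b=cams.camera("top")
cv2.imwrite("pics/side0.png",a[:,:,::-1]);cv2.imwrite("pics/top0.png",b[:,:,::-1])
for n in("side","top"):print(cams.calibration(n))
E
```

```text
pics
{'clock': 0.0, 'joints': array([-1.28818337,  0.41190023, -0.01273667,  1.59703828,  0.00560264,
        1.13428916, -0.08221111]), 'joint_velocities': array([-5.43789739e-04,  9.67266176e-05,  1.60917050e-03, -7.86726691e-04,
        5.42871785e-04, -1.55462574e-03,  5.15813588e-04]), 'joint_efforts': array([-2.39865267e-04, -5.87947690e+01,  6.42112680e-01, -2.91074002e+01,
       -5.36258274e-02,  1.82826945e-02,  1.25942665e-04]), 'tcp_pos': array([0.21472362, 0.58673028, 0.40381087]), 'tool_rot': array([-3.13999679e+00,  1.05882817e-04,  2.79081699e+00]), 'contact_force': array([-1.12069136, -0.34907599,  0.81790699]), 'wrist_torque': array([-0.00330742,  0.01622025,  0.03084602]), 'grasp_force': 0.0, 'width': 0.08804529217163218}
{'K': array([[448.81968608,   0.        , 250.51115274],
       [  0.        , 448.81968608, 187.96984851],
       [  0.        ,   0.        ,   1.        ]]), 'k1': -0.1509437836356375, 'R': array([[-0.99989203,  0.01360792, -0.00554555],
       [ 0.01138216,  0.47854551, -0.87798897],
       [-0.00929381, -0.8779573 , -0.47864873]]), 't': array([ 0.57720843, -0.11061729,  1.19279224])}
{'K': array([[498.24447406,   0.        , 251.05546036],
       [  0.        , 498.24447406, 184.72077342],
       [  0.        ,   0.        ,   1.        ]]), 'k1': -0.04704107462324334, 'R': array([[ 0.01661952, -0.99983023,  0.00795638],
       [-0.99779296, -0.01709625, -0.06416322],
       [ 0.06428836, -0.00687246, -0.9979077 ]]), 't': array([0.35698772, 0.58091917, 0.89916713])}
```

View pics/side0.png

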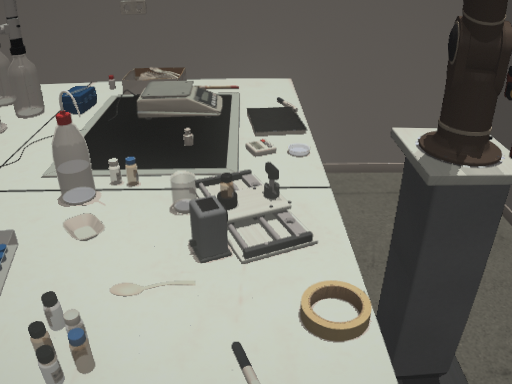

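View pics/top0.png

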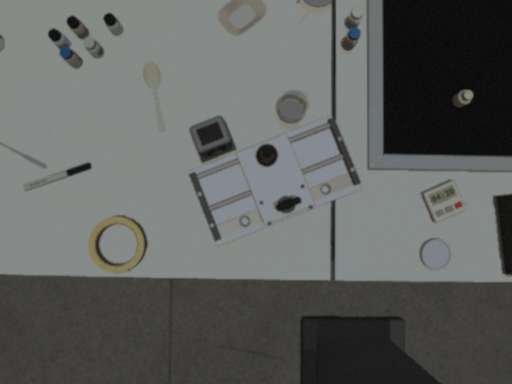

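The top view shows the crossbar at (287,204), the vial cap at (267,155), and the reader at (211,137), at the left (+y) end. The beaker is at (291,108), at the right end. Next I'll cast rays onto planes at the known heights.

```bash
cat > h.py <<'E'
import numpy as np,cv2
from cell import env,cams
def ray(c,u,v):
    p=cv2.undistortPointsIter(np.array([[[u,v]]],float),c["K"],np.array([c["k1"],0,0,0.]),None,None,(3,50,1e-10))[0,0]
    R,t=c["R"],c["t"]; return -R.T@t, R.T@np.array([p[0],p[1],1])
def onz(c,u,v,z):
    o,d=ray(c,u,v); return o+d*(z-o[2])/d[2]
def proj(c,X):
    x=c["R"]@X+c["t"]; a=x[:2]/x[2]; a=a*(1+c["k1"]*(a@a)); return c["K"][:2,:2]@a+c["K"][:2,2]
E
python3 - <<'E'
from h import *
c=cams.calibration("top"); im=cv2.imread("pics/top0.png")
g=im.max(axis=2)
for n,(x0,y0,x1,y1),z in(("bar",(265,190,312,222),.098),("cap",(250,138,285,172),.098)):
    m=(g[y0:y1,x0:x1]<60).astype(np.uint8)
    k,l,st,ce=cv2.connectedComponentsWithStats(m); i=1+np.argmax(st[1:,4])
    ys,xs=np.nonzero(l==i); P=np.array([onz(c,x+x0,y+y0,z)[:2] for x,y in zip(xs,ys)])
    mu=P.mean(0); w,V=np.linalg.eigh(np.cov(P.T)); print(n,st[i],ce[i]+[x0,y0],mu,np.degrees(np.arctan2(V[1,1],V[0,1])),np.sqrt(w*12))
# rail plate corners / edge
for u,v in((190,174),(331,119),(360,190),(219,244)): print(onz(c,u,v,.012))
for u,v in((245,221),(325,188)): print("hole",onz(c,u,v,.05))
print("reader",[onz(c,u,v,.092) for u,v in((191,129),(223,117),(233,146),(200,160))])
cr=cv2.resize(im[90:260,170:380],None,fx=3.5,fy=3.5,interpolation=cv2.INTER_CUBIC); cv2.imwrite("pics/c0.png",cr)
E
```

```text
bar [ 11   7  24  15 234] [286.94871795 203.68376068] [0.53883213 0.30667786] 110.7585897685937 [0.01836151 0.03523246]
cap [  7   7  20  21 337] [266.3768546  154.89317507] [0.62038698 0.34233237] 171.00129095687745 [0.02947397 0.03125809]
[0.5931042  0.48008998 0.012     ]
[0.70097112 0.21912404 0.012     ]
[0.56879645 0.16436709 0.012     ]
[0.46507175 0.42375049 0.012     ]
hole [0.50834813 0.37658815 0.05      ]
hole [0.56911486 0.23551699 0.05      ]
reader [array([0.66324514, 0.47101644, 0.092     ]), array([0.68484627, 0.41700019, 0.092     ]), array([0.63532431, 0.3989948 , 0.092     ]), array([0.61047006, 0.45442763, 0.092     ])]
```

View pics/c0.png

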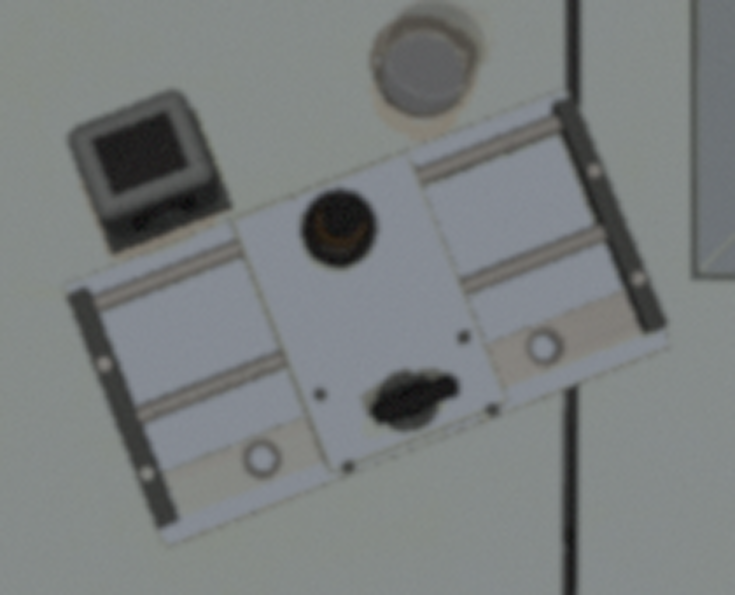

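The crop shows the rail tilted, with its left direction at about 112.3° in the world frame. The bar's midpoint is at pixel (288.6,203) and the vial cap at (267,155). Bar and vial come out about 90 mm apart, against 95 mm given. The crossbar is near (0.536, 0.306). I'm moving above it for a close look.

Emit:
{"fn": "play_rows", "kwargs": {"moves": [[-50,-19,0,0,0,0,-1],[-50,-19,0,0,0,0,-1],[-50,-19,0,0,0,0,-1],[-50,-19,0,0,0,0,-1],[-50,-19,0,0,0,0,-1],[-50,-19,0,0,0,0,-1],[-50,-19,0,0,0,0,-1],[-48,-20,0,0,0,0,-1],[0,0,10,0,0,9.5,-1],[0,0,10,0,0,9.5,-1],[0,0,10,0,0,9.5,-1],[0,0,10,0,0,9.5,-1],[0,0,0,0,0,9.5,-1],[0,0,0,0,0,0,-1],[0,0,0,0,0,0,-1]], "newtons": 30}}

```text
clock: 1.98
tcp_pos: [0.5359, 0.3066, 0.3645]
tool_rot: [-3.141, 0.0, 1.966]
contact_force: [-0.3, -0.0, -0.3]
width: 0.0879
grasp_force: 0.0
```

```bash
python3 - <<'E'
from h import *
s=env.read_state(); print(s["clock"],s["tcp_pos"],s["tool_rot"],s["joints"])
c=cams.calibration("wrist"); im=cams.camera("wrist")[:,:,::-1]
cv2.imwrite("pics/w1.png",im); np.savez("w1.npz",**c)
print(proj(c,np.array([.536,.306,.098])),proj(c,np.array([.62,.342,.098])),-c["R"].T@c["t"])
E
```

```text
1.975 [0.53590511 0.30657059 0.36454574] [-3.14140054e+00  9.24029329e-05  1.96550479e+00] [-0.8197572   0.44106906  0.30493435  1.67878252 -0.1486843   1.04473608
 -0.07265471]
[255.92502652 200.15064522] [353.40832588 199.12524297] [0.50569045 0.37905997 0.34554909]
```

View pics/w1.png

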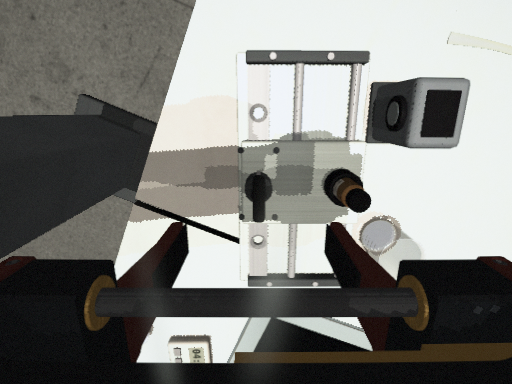

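The wrist view shows the bar running nearly straight down the image around (259,197), with the vial cap at (358,200) and the end holes at (258,113) and (258,240). The predicted pixels were (256,200) and (353,199). I'll refine from this picture.

```bash
python3 - <<'E'
from h import *
c=dict(np.load("w1.npz")); im=cv2.imread("pics/w1.png"); g=im.max(axis=2)
sub=(g[165:228,242:276]<45).astype(np.uint8)
for r in range(0,63,3):
    xs=np.nonzero(sub[r])[0]; print(165+r,(xs.min()+242,xs.max()+242) if len(xs) else None,end="; ")
a,b=onz(c,258,113,.03),onz(c,258,240,.03)
for z in(.02,.03,.04,.056):
    a,b=onz(c,258.5,113,z),onz(c,258,240,z); print("\nholes",z,a,b,np.linalg.norm(a-b),(a+b)/2,np.degrees(np.arctan2(*(a-b)[[1,0]])))
m=(g[185:215,343:375]<45).astype(np.uint8);k,l,st,ce=cv2.connectedComponentsWithStats(m);i=1+np.argmax(st[1:,4]);print("cap",st[i],onz(c,*(ce[i]+[343,185]),.0985))
e=[onz(c,*p,.02) for p in((239.5,141),(240.5,222))];print("edge",np.degrees(np.arctan2(*(e[0]-e[1])[[1,0]])))
cv2.imwrite("pics/c1.png",cv2.resize(im[130:250,225:385],None,fx=5,fy=5,interpolation=cv2.INTER_CUBIC))
E
```

```text
165 None; 168 None; 171 None; 174 (np.int64(251), np.int64(265)); 177 (np.int64(248), np.int64(267)); 180 (np.int64(246), np.int64(269)); 183 (np.int64(246), np.int64(270)); 186 (np.int64(245), np.int64(270)); 189 (np.int64(245), np.int64(268)); 192 (np.int64(246), np.int64(267)); 195 (np.int64(247), np.int64(266)); 198 (np.int64(249), np.int64(266)); 201 (np.int64(253), np.int64(264)); 204 (np.int64(253), np.int64(263)); 207 (np.int64(253), np.int64(263)); 210 (np.int64(253), np.int64(263)); 213 (np.int64(253), np.int64(263)); 216 (np.int64(242), np.int64(262)); 219 (np.int64(254), np.int64(263)); 222 None; 225 None; 
holes 0.02 [0.50862628 0.37937351 0.02      ] [0.56866782 0.23432047 0.02      ] 0.15698844331569678 [0.53864705 0.30684699 0.02      ] 112.48604377925149

holes 0.03 [0.5085361  0.37936388 0.03      ] [0.56673333 0.23876648 0.03      ] 0.1521661769557484 [0.53763471 0.30906518 0.03      ] 112.48604377925149

holes 0.04 [0.50844592 0.37935425 0.04      ] [0.56479883 0.24321249 0.04      ] 0.1473439105958 [0.53662237 0.31128337 0.04      ] 112.48604377925146

holes 0.056 [0.50830163 0.37933884 0.056     ] [0.56170363 0.25032611 0.056     ] 0.1396282844198826 [0.53500263 0.31483247 0.056     ] 112.48604377925147
cap [  2   3  26  24 453] [0.62380128 0.34308524 0.0985    ]
edge 112.33850926673126
```

View pics/c1.png

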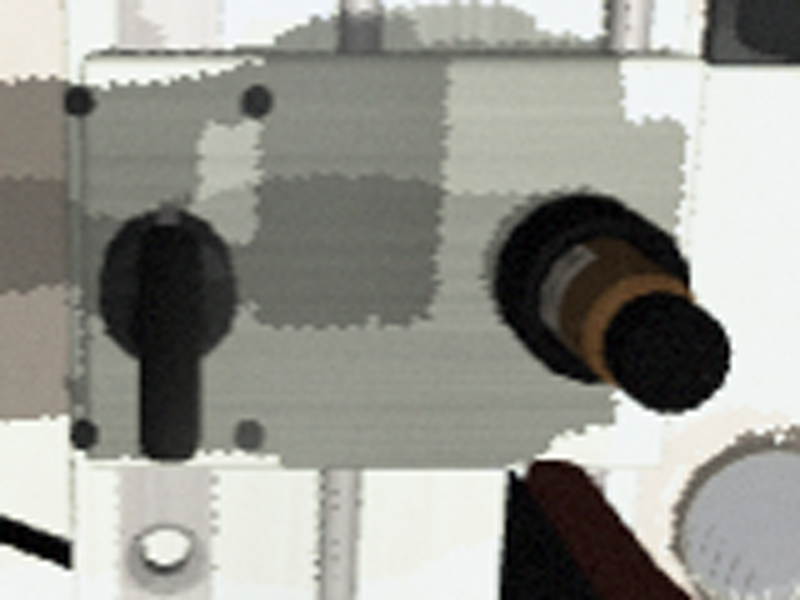

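The crop shows the bar's far end at crop (169.5,460), full-image (258.9,222). Its near end is at crop y≈213, and the cap is centred at crop (667,352).

```bash
python3 - <<'E'
from h import *
c=dict(np.load("w1.npz")); th=np.radians(112.4); y=np.array([np.cos(th),np.sin(th)]); x=np.array([y[1],-y[0]])
f=onz(c,258.9,221.8,.098)[:2]; print("far end->centre",f,f+.022*y)
for z in(.098,.076): n=onz(c,258.4,172.5,z)[:2]; print("near",z,n,n-.022*y)
v=onz(c,358.4,200.4,.0985)[:2]; print("vial",v,"->bar",v-.095*x)
t=cams.calibration("top"); p=onz(t,(415/3.5+170),396/3.5+90,.098);print("top",p)
s=env.read_state(); tc=s["tcp_pos"][:2]; cc=(f+.022*y); print("tool x=bar y; err along bar, across (tool y=x):",(cc-tc)@y,(cc-tc)@x)
E
```

```text
far end->centre [0.54699262 0.28698412] [0.53860907 0.30732414]
near 0.098 [0.52794763 0.33123557] [0.53633118 0.31089556]
near 0.076 [0.52992565 0.32698536] [0.5383092  0.30664535]
vial [0.62470509 0.34276935] ->bar [0.53687322 0.30656767]
top [0.53977973 0.30397316 0.098     ]
tool x=bar y; err along bar, across (tool y=x): -0.00026560892768517555 0.002769509817459775
```

Both views agree the crossbar is at about (0.5385, 0.307), and the tool yaw matches the bar. I'll descend and grip.

Emit:
{"fn": "play_rows", "kwargs": {"moves": [[0,2.5,25,0,0,0,-1],[0,0,25,0,0,0,-1],[0,0,25,0,0,0,-1],[0,0,20,0,0,0,-1],[0,0,17,0,0,0,-0.5],[0,0,0,0,0,0,0],[0,0,0,0,0,0,0.5],[0,0,0,0,0,0,1],[0,0,0,0,0,0,1],[0,0,0,0,0,0,1],[0,0,0,0,0,0,1],[0,0,0,0,0,0,1]], "newtons": 30}}

```text
clock: 3.52
tcp_pos: [0.5382, 0.3074, 0.2527]
tool_rot: [-3.141, -0.0, 1.962]
contact_force: [-2.9, -1.5, 2.6]
width: 0.0119
grasp_force: 30.1
```

The opening is 11.9 mm, so the bar is gripped. Next I'll lift 21 mm.

Emit:
{"fn": "play_rows", "kwargs": {"moves": [[0,0,-5,0,0,0,1],[0,0,-5,0,0,0,1],[0,0,-5,0,0,0,1],[0,0,-5,0,0,0,1],[0,0,-1,0,0,0,1],[0,0,0,0,0,0,1],[0,0,0,0,0,0,1]], "newtons": 45}}

```text
clock: 4.4
tcp_pos: [0.5381, 0.3074, 0.2734]
tool_rot: [-3.141, 0.0, 1.962]
contact_force: [0.5, 0.8, -10.2]
width: 0.0121
grasp_force: 45.0
```

Emit:
{"fn": "play_rows", "kwargs": {"moves": [[0,0,0,0,0,-7,1],[0,0,0,0,0,-7,1],[0,0,0,0,0,-7,1],[0,0,0,0,0,-7,1],[0,0,0,0,0,-7,1],[0,0,0,0,0,-7,1],[0,0,0,0,0,-7,1],[0,0,0,0,0,-6,1],[0,0,0,0,0,0,1],[0,0,0,0,0,0,1],[0,0,0,0,0,0,1]]}}

```text
clock: 5.78
tcp_pos: [0.5372, 0.3065, 0.2725]
tool_rot: [-3.138, -0.003, 2.919]
contact_force: [-5.2, -2.6, -9.8]
width: 0.012
grasp_force: 45.0
```

Emit:
{"fn": "play_rows", "kwargs": {"moves": [[5.8,8.2,0,0,0,0,1],[5.8,8.2,0,0,0,0,1],[5.8,8.2,0,0,0,0,1],[5.8,8.2,0,0,0,0,1],[5.8,8.2,0,0,0,0,1],[5.8,8.2,0,0,0,0,1],[5.8,8.2,0,0,0,0,1],[5.5,8,0,0,0,0,1],[0,0,0,0,0,0,1],[0,0,0,0,0,0,1],[0,0,0,0,0,0,1]]}}

```text
clock: 7.15
tcp_pos: [0.5063, 0.3808, 0.2725]
tool_rot: [-3.138, -0.003, 2.919]
contact_force: [-5.1, -2.0, -10.1]
width: 0.0117
grasp_force: 45.0
```

```bash
python3 - <<'E'
from h import *
s=env.read_state(); print(s["clock"],s["tcp_pos"],s["joints"],s["contact_force"])
d=s["tcp_pos"][:2]-[.5381,.3074]; print(np.linalg.norm(d),np.degrees(np.arctan2(d[1],d[0])))
cv2.imwrite("pics/top2.png",cv2.resize(cams.camera("top")[60:280,150:400,::-1],None,fx=2.5,fy=2.5,interpolation=cv2.INTER_CUBIC))
E
```

```text
7.15 [0.50633171 0.38076044 0.27251756] [-0.74206298  0.55793469  0.02967816  1.70120183 -0.02098744  0.88749899
  0.64471883] [ -5.1168324   -1.99038087 -10.09036247]
0.07994359869438987 113.41473027447886
```

View pics/top2.png

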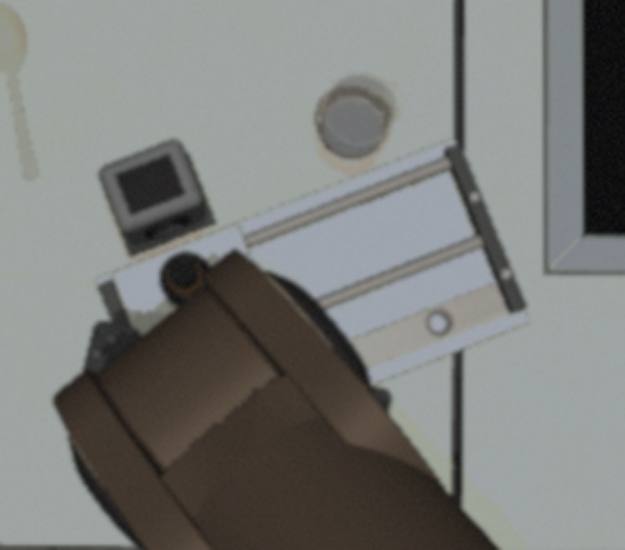

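The carriage has moved about 80 mm, and the vial cap at crop (185,278) is in front of the reader. I'll twist back and lower.

Emit:
{"fn": "play_rows", "kwargs": {"moves": [[0,0,0,0,0,7,1],[0,0,0,0,0,7,1],[0,0,0,0,0,7,1],[0,0,0,0,0,7,1],[0,0,0,0,0,7,1],[0,0,0,0,0,7,1],[0,0,0,0,0,7,1],[0,0,0,0,0,6,1],[0,0,0,0,0,0,1],[0,0,0,0,0,0,1]]}}

```text
clock: 8.45
tcp_pos: [0.5073, 0.3816, 0.2735]
tool_rot: [-3.141, -0.0, 1.963]
contact_force: [-1.5, -0.3, -9.2]
width: 0.012
grasp_force: 45.0
```

Emit:
{"fn": "play_rows", "kwargs": {"moves": [[0,0,4,0,0,0,1],[0,0,4,0,0,0,1],[0,0,4,0,0,0,1],[0,0,0,0,0,0,1],[0,0,0,0,0,0,1]]}}

```text
clock: 9.07
tcp_pos: [0.5076, 0.3812, 0.2616]
tool_rot: [-3.141, 0.0, 1.962]
contact_force: [-2.3, -0.1, -8.3]
width: 0.0113
grasp_force: 45.0
```

Emit:
{"fn": "play_rows", "kwargs": {"moves": [[0,0,3,0,0,0,1],[0,0,3,0,0,0,1],[0,0,3,0,0,0,1],[0,0,0,0,0,0,1],[0,0,0,0,0,0,1],[0,0,0,0,0,0,1]]}}

```text
clock: 9.82
tcp_pos: [0.5076, 0.3813, 0.2528]
tool_rot: [3.141, -0.0, 1.962]
contact_force: [-3.0, -0.5, -4.2]
width: 0.0116
grasp_force: 45.0
```

TCP height is back to its locked value. I'll release, retreat and check.

Emit:
{"fn": "play_rows", "kwargs": {"moves": [[0,0,0,0,0,0,0.5],[0,0,0,0,0,0,0],[0,0,0,0,0,0,-0.5],[0,0,0,0,0,0,-0.5],[0,0,0,0,0,0,-0.5],[0,0,-15,0,0,0,-0.5],[0,0,-30,0,0,0,-0.5],[0,0,-40,0,0,0,-0.5],[0,0,-40,0,0,0,-0.5],[-40,0,0,0,0,0,-0.5],[-40,0,0,0,0,0,-0.5],[-40,0,0,0,0,0,-0.5],[0,0,0,0,0,0,-0.5],[0,0,0,0,0,0,-0.5]]}}

```text
clock: 11.58
tcp_pos: [0.5531, 0.2709, 0.3784]
tool_rot: [3.141, -0.001, 1.962]
contact_force: [0.3, 0.6, -0.7]
width: 0.0662
grasp_force: 0.0
```

```bash
python3 - <<'E'
from h import *
s=env.read_state(); print(s["clock"],s["tcp_pos"],s["width"])
c=cams.calibration("wrist"); w=cams.camera("wrist")[:,:,::-1]; t=cams.camera("side")[:,:,::-1]
np.savez("w3.npz",**c); cv2.imwrite("pics/w3.png",w); cv2.imwrite("pics/s3.png",cv2.resize(t[130:280,160:340],None,fx=4,fy=4,interpolation=cv2.INTER_CUBIC))
p=np.array([.5076,.3813]);
print(proj(c,np.r_[p,.098]),proj(c,np.r_[p,.1105]))
E
```

```text
11.575 [0.55311079 0.27093035 0.37843087] 0.06621947458293197
[255.66657402  63.59974042] [255.66451345  61.03034128]
```

View pics/w3.png

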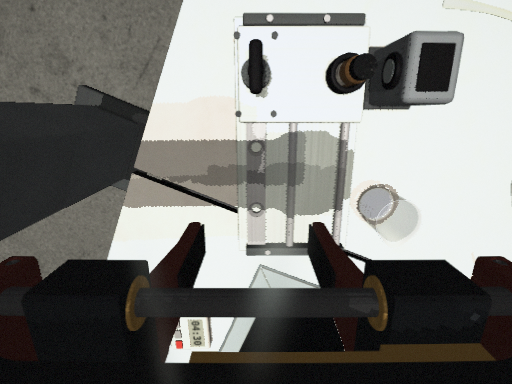

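View pics/s3.png

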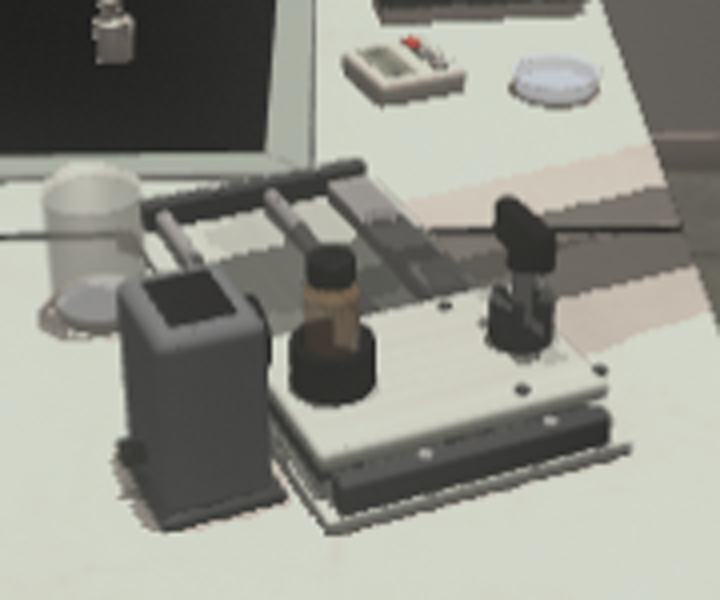

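The wrist view shows the crossbar aligned with the rail around (256,68), and the carriage at the reader end. In the side crop the bar spans x 494–556 and y 195–272. I'll compare that with where it should appear at lift 0.

```bash
python3 - <<'E'
from h import *
c=cams.calibration("side"); th=np.radians(112.4); y=np.array([np.cos(th),np.sin(th)]); x=np.array([y[1],-y[0]])
for L in(0,.006,.0125):
  P=[]
  for a in(-.022,.022):
    for b in(-.006,.006):
      for h in(-.011,.011):
        q=np.array([.5080,.3810])+a*y+b*x; P.append((proj(c,np.r_[q,.087+L+h])-[160,130])*4)
  P=np.array(P); print(L,P.min(0),P.max(0))
s=env.read_state();print(s["joint_velocities"].max())
E
```

```text
0 [490.94905245 189.90329146] [561.59318998 280.34656319]
0.006 [491.3224522  178.29111837] [562.24088551 268.63742248]
0.0125 [491.72809369 165.62205412] [562.94476618 255.85524864]
0.004947921940902108
```

The bar's image height (mid y ≈ 234, against 235 expected) puts the lift near 0, so the plunger is home. Handing in.

```bash
python3 -c "
from cell import env
print(env.sign_off())"
```

```text
the job is handed in; nothing more can be done
None
```

I handed the job in at about 11.7 s: the last pictures show the vial in front of the reader, the crossbar twisted back, the plunger down in the hole to within about 1 mm, and the gripper clear. `env.sign_off()` gave no verdict.

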